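Draw the bottom brass blank from its magazine

TASK

Draw the bottom brass blank straight out through the slot at the front of its magazine, so that the two brass blanks above it drop down in the magazine, and lay it flat on the green board, inside the white outline and lengthwise along it.

Things in the scene. Friction and masses are not known exactly. Their poses are not given: they have to be found in the camera images.
- brass_bottom: bottom blank of the brass stack: flat bar 100 (x) x 40 (y) x 12 (z) mm, 0.2 to 0.33 kg. Origin at the centre of its underside, x along its length. It lies on the magazine floor; its -x end stands about 40 mm out of the slot towards the robot, free to pinch across its 40 mm width from above. It slides out with a few newtons, and is clear once its origin is beyond magazine x = -105 mm.
- brass_top: uppermost of the three equal brass blanks (origin and axes as for the bottom one). At the start its underside is 24 mm above the magazine floor; as the bottom blank leaves, the two above dip at the back and then drop by themselves by one thickness, 12 mm.
- brass_magazine: fixed magazine of the brass blanks: grey base 113 x 76 mm, 25 mm high (its top is the floor), aluminium plates up to z = 71 mm. Origin at bench level under the stack's centre, x from front to back, z up. Front plate and base front at x = -55 mm; under the plate a slot 17 mm high lets one blank out along -x. A like magazine of dark steel blanks stands beside it, centres at least 210 mm apart.
- board: fixed green board, 170 (x) x 110 (y) mm, its top 24 mm above the bench. Origin on the bench under its centre. A white painted outline, 136 (x) x 76 (y) mm inside, lies in the middle of its top, flush: the blank goes lengthwise along x, either way round. A cabinet 270 mm high stands just beyond it, seen from the robot, and on to its right: swing in close to the robot, or above it.
Not all that is in view belongs to the job. What is shaped like the brass_top but purple is not meant.

How it is judged:
On the way:
1. the bottom brass blank has been drawn out through the slot, clear of the magazine (x of brass_bottom in the frame of brass_magazine below -0.1 m and z of brass_top in the frame of brass_magazine below 0.052 m), for 0.1 s.
At the end, for the whole second after the job is handed in: The bottom brass blank lies flat and still on the board, centres within 30 mm, length within 20 degrees of the board's x axis; the other two brass blanks lie flat in their magazine, the top one dropped by one thickness (underside 8 to 16 mm above the magazine floor) (horizontal distance between brass_bottom and board below 0.03 m and angle between the x axis of brass_bottom and the x axis of board, either way round below 0.35 rad and z of brass_bottom in the frame of board between 0.021 and 0.028 m and angle between each of brass_bottom, brass_top's own z axis and vertical below 0.08 rad and linear speed of brass_bottom below 0.02 m/s and horizontal distance between brass_top and brass_magazine below 0.015 m and z of brass_top in the frame of brass_magazine between 0.033 and 0.041 m); the robot touches nothing.
It fails at once if the upper brass blanks are lifted or pulled out of the magazine (z of brass_top in the frame of brass_magazine above 0.062 m or horizontal distance between brass_top and brass_magazine above 0.03 m).
It also fails if it takes over 38 s, if anything falls off the work surface, if the arm or the gripper's body presses on something with over 40 N, if the wrist force passes 120 N, or if a joint passes its speed limit or range.

ROBOT

A 6-joint arm with a two-finger parallel gripper is mounted at the origin on the work surface; the furniture and walls round the work are solid. World frame = base frame: x ahead of the robot, y to its left, z up, the work surface at z = 0. Lengths are in m, angles in rad, forces in N, time in s.
With the tool pointing down it reaches from about 0.35 to 0.975 m from the base axis. Payload 4.9 kg.
Tool frame: the origin (TCP) lies at the very end of the fingers, on their centre line; the grasp point (between the pads) lies 19 mm behind it; z points along the fingers, x is the direction in which the jaws open and shut, and the axes are right-handed (so a half turn about z gives the same grasp; the last joint's range is limited). The gripper opens to 85 mm and grips with 20 to 120 N. Pads are 22 mm wide; open, the fingers measure 114 mm over their backs; the gripper's body (76 mm by 85 mm) begins 54 mm behind the grasp point. The pads swing forward as they close: fully open they stand 13 mm farther back than shut.
Start: joints at [-1.363, 0.053, 1.613, -0, 1.476, -0.119], TCP at [0.201, -0.592, 0.231] pointing down, gripper open.
Joint ranges: [-3.01, 3.01], [-1.01, 2.22], [0.06, 2.58], [-1.02, 4.17], [0.09, 2.62], [-3.14, 3.14]. Speed limits (rad/s): [2.57, 2.57, 3.14, 3.14, 3.14, 3.14].

INTERFACE

Orientations are given as a unit quaternion [w, x, y, z].
In Python, from plant import manip, imaging gives the robot as it stands.
- The arm moves only by the shell command python3 -m pendant 'ROWS'. ROWS is JSON, a list that holds one entry, the list of rows, each a list of 7 numbers: the turn, a rotation vector about the world's x, y, z in units of pi rad (1.0 is pi rad), then the shift along the world's x, y, z in units of 250 mm (1.0 is 250 mm), then the opening, from 0 (shut) to 1 (fully open). In form: [[[ax, ay, az, tx, ty, tz, claw], ...]]. A call has 1 to 20 rows; each row shifts and turns the commanded pose from where the row before left it; what a row does not reach is not made up. A row lasts 1/8 s, in which the tool goes at most 62.5 mm and 10.7 degrees, less where a joint would pass 70% of its speed; a pose out of reach is approached as far as the arm can. A call with a number of a shift or a turn outside -1 to 1 is refused whole. A call with a gripper value outside its range is refused whole. The fingers move at their own pace and stop on an object; the grip force is fixed at half the most. Time passes only in rows, so rows that do not move let the fingers close. It gives the time, the measured TCP pose, the force and the opening at its end, in the units of the state.
- manip.state(): the state, without advancing time (a new reading comes with each control period).
- imaging.grab_frame(name): name is "scene" or "top"; returns a dict with "frame" (400x640x3 uint8, blue, green, red), "mtx" (3x3 intrinsics, pixels), "k1" (the pictures are not rectified: a ray, as slopes to the right and down, at radius r is drawn at 1 + k1 r^2 times it, then the intrinsics apply), "world_to_cam" (4x4, takes a point from world to camera coordinates). Camera axes: x right, y down, z forward; pixel columns grow to the right and rows downward; lengths in m; the calibration is good to about 2 mm. A picture is of the moment at which its call begins. There is no depth.
- manip.job_done(): hands the job in, once; it reports no verdict.
The state is a dict: "time": time; "joint_pos": joint angles; "joint_vel": joint speeds; "joint_efforts": joint torques, N m; "tool_pos": TCP position; "tool_rot": TCP orientation; "contact_force": force on the tool from outside, world axes, zero at the start; "ft_torque": the same for the moment, N m; "gripper_width": opening from 0.0 (shut) to 1.0 (fully open).
Only numpy, scipy, OpenCV 4.12 (cv2) and the standard library are available. Lean on these libraries where they do the work, as an engineer would, in place of code of your own. Each camera call takes 0.05 s, during which the arm holds its last target. There are 200 camera calls.

## Working session

There is one attempt and no reset: what is moved stays moved. The work goes in short steps, Python scripts to look and compute and a shell command to move; the robot and the scene stay as the last step left them, time stands still between calls to the robot, and variables do not carry over. Pictures are saved under pics/ and viewed, about 8 in all and at most 12, crops included, and the job is handed in when it is done.

```bash
ls; mkdir -p pics
cat > h.py <<'E'
import numpy as np, cv2
from plant import manip, imaging
def grab(n,f=None):
    d=imaging.grab_frame(n)
    if f: cv2.imwrite('pics/'+f,d['frame'])
    return d
def ray(d,uv):
    K=np.array(d['mtx']);k=d['k1'];T=np.array(d['world_to_cam'])
    p=cv2.undistortPoints(np.array(uv,float).reshape(-1,1,2),K,np.array([k,0,0,0.])).reshape(-1,2)
    R=T[:3,:3];o=-R.T@T[:3,3]
    v=np.c_[p,np.ones(len(p))]@R
    return o,v
def onz(d,uv,z):
    o,v=ray(d,uv); return o+v*((z-o[2])/v[:,2])[:,None]
def tri(d1,u1,d2,u2):
    o1,a=ray(d1,u1);o2,b=ray(d2,u2);out=[]
    for x,y in zip(a,b):
        s=np.linalg.lstsq(np.c_[x,-y],o2-o1,rcond=None)[0]
        p,q=o1+s[0]*x,o2+s[1]*y; out.append([*(p+q)/2,np.linalg.norm(p-q)])
    return np.array(out)
E
python3 - <<'E'
from h import *
import pickle
D={n:grab(n,n+'0.png') for n in('scene','top')}
pickle.dump(D,open('d0.pkl','wb'))
for n in D: print(n,D[n]['mtx'],D[n]['k1'],D[n]['world_to_cam'])
s=manip.state();print(s)
E
```

```text
pics
scene [[504.62188523   0.         323.41224968]
 [  0.         504.62188523 198.51931592]
 [  0.           0.           1.        ]] -0.011887605905846884 [[-0.74651046 -0.66532747 -0.00784097  0.4213356 ]
 [-0.34082295  0.39247788 -0.85428381  0.19514229]
 [ 0.5714559  -0.63505942 -0.51974772  0.91892528]
 [ 0.          0.          0.          1.        ]]
top [[392.94162947   0.         314.94613902]
 [  0.         392.94162947 200.48662174]
 [  0.           0.           1.        ]] -0.05598373440977835 [[-0.02918469 -0.99928093 -0.02420484  0.11109264]
 [-0.98931041  0.03233776 -0.14219417  0.5232369 ]
 [ 0.14287465  0.01979621 -0.9895428   0.90453599]
 [ 0.          0.          0.          1.        ]]
{'time': 0.1, 'joint_pos': array([-1.36298489e+00,  5.33250288e-02,  1.61413192e+00, -1.18232971e-05,
        1.47598797e+00, -1.19025894e-01]), 'joint_vel': array([-0.00131905, -0.00073847, -0.00240483,  0.00069548,  0.00026202,
        0.00019523]), 'joint_efforts': array([ 1.27515568e-04, -3.94899738e+01, -3.71363139e+01, -1.80286415e-04,
        3.88847271e-03, -1.30332660e-05]), 'tool_pos': array([ 0.2005235 , -0.5913781 ,  0.23017955]), 'tool_rot': array([-6.20826056e-04,  8.12726685e-01, -5.82644384e-01, -6.87264243e-04]), 'contact_force': array([-0.39264542, -0.87248745, -0.24763265]), 'ft_torque': array([-0.08155679, -0.00111119,  0.00544501]), 'gripper_width': 1.0011389550370824}
```

View pics/scene0.png

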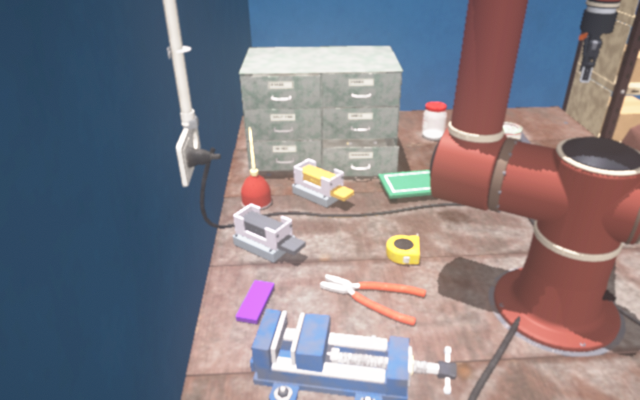

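View pics/top0.png

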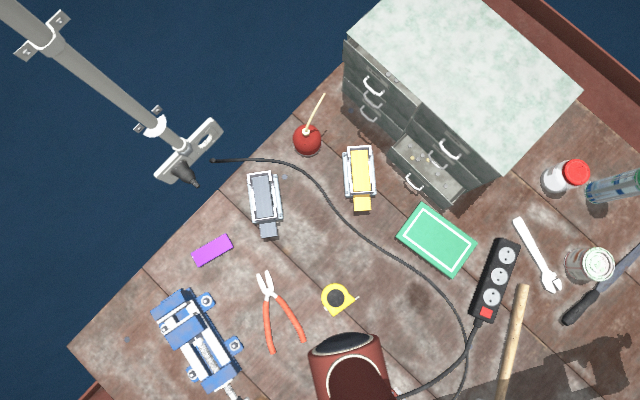

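The pictures show the brass magazine at top (359,178) and scene (320,182). The dark steel magazine is at top (265,200), a purple bar at top (212,250) and the yellow tape measure at top (337,298). The board is at top (436,239). The brass magazine fits the description: it holds yellow blanks and its end stands out towards the robot. I'll confirm it in an enlarged crop and measure.

Run:
```python
from h import *
import pickle
D=pickle.load(open('d0.pkl','rb'))
t,s=D['top']['frame'],D['scene']['frame']
a=cv2.resize(t[135:225,325:395],None,fx=6,fy=6,interpolation=cv2.INTER_CUBIC)
b=cv2.resize(s[155:210,285:360],None,fx=5,fy=5,interpolation=cv2.INTER_CUBIC)
o=np.zeros((540,800,3),np.uint8);o[:540,:420]=a;o[:275,425:800]=b
cv2.imwrite('pics/crop1.png',o)
for n,z in(('top',.024),('scene',.024)):
    f=D[n]['frame'];h=cv2.cvtColor(f,cv2.COLOR_BGR2HSV)
    for nm,lo,hi in(('green',(65,90,60),(90,255,255)),('brass',(18,110,90),(32,255,255))):
        m=cv2.inRange(h,lo,hi)
        cs=cv2.findContours(m,cv2.RETR_EXTERNAL,cv2.CHAIN_APPROX_NONE)[0]
        for c in cs:
            if cv2.contourArea(c)<60: continue
            r=cv2.minAreaRect(c);print(n,nm,cv2.contourArea(c),np.round(r[0],1),np.round(r[1],1),r[2])
            ap=cv2.approxPolyDP(c,3,True).reshape(-1,2);print(ap.tolist())
            if nm=='green': print(np.round(onz(D[n],ap,z),4).tolist())
```

```text
top green 3066.5 [436.3 239.6] [71.6 44.6] 36.869895935058594
[[420, 202], [396, 237], [452, 278], [476, 242]]
[[0.5165, -0.1601, 0.024], [0.4337, -0.0968, 0.024], [0.3322, -0.2245, 0.024], [0.4152, -0.2888, 0.024]]
top brass 75.5 [335.5 296.8] [29.  28.2] 53.13010025024414
[[338, 283], [327, 285], [321, 297], [328, 285], [336, 283], [353, 300], [341, 308], [345, 301], [343, 293], [343, 303], [333, 307], [339, 307], [338, 312], [333, 315], [327, 308], [333, 316], [354, 301]]
scene green 230.5 [409.4 181.3] [10.6 38.1] 85.2363510131836
[[428, 185], [428, 175], [390, 178], [408, 179], [409, 184], [402, 187], [405, 181], [397, 182], [400, 187], [392, 181], [395, 187]]
[[0.3886, -0.193, 0.024], [0.4161, -0.2375, 0.024], [0.4805, -0.1607, 0.024], [0.4431, -0.1862, 0.024], [0.4269, -0.1663, 0.024], [0.4316, -0.1425, 0.024], [0.443, -0.1726, 0.024], [0.4553, -0.1552, 0.024], [0.4354, -0.1393, 0.024], [0.4677, -0.1512, 0.024], [0.4447, -0.1312, 0.024]]
scene brass 782.5 [402.5 249.5] [29. 33.] 90.0
[[387, 241], [387, 256], [404, 264], [402, 257], [409, 255], [409, 263], [418, 263], [418, 236], [397, 235]]
scene brass 67.5 [341.5 193.5] [21.5 12. ] 18.43494987487793
[[331, 191], [342, 200], [353, 193], [342, 197], [333, 192], [341, 187]]
scene brass 83.0 [311.5 178.4] [18.   5.9] 21.801406860351562
[[304, 173], [305, 179], [319, 184], [318, 178]]
```

View pics/crop1.png

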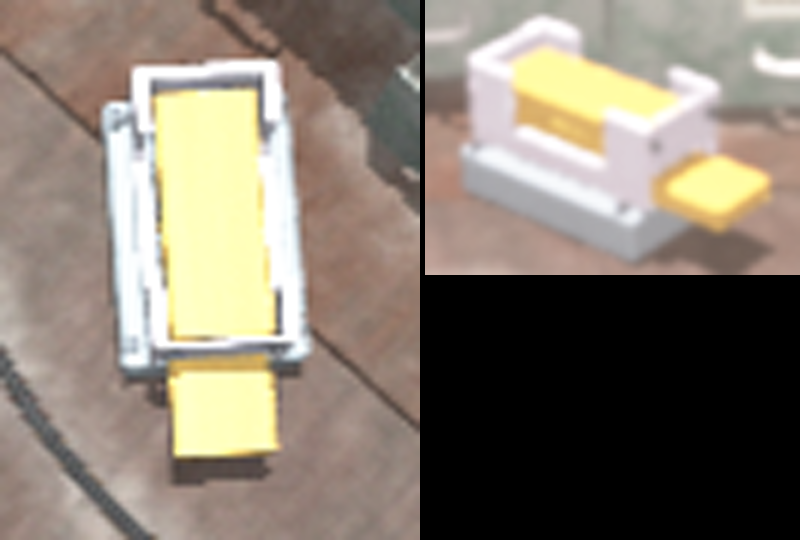

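The crop confirms it: three brass blanks between aluminium plates, the bottom one standing out of the slot. In the top crop its free end has corners at (174,456) and (277,452). The same corners in the scene crop are (715,222) and (770,185).

Run:
```python
from h import *
import pickle
D=pickle.load(open('d0.pkl','rb'));t,s=D['top'],D['scene']
ct=lambda L:[((x+.5)/6-.5+325,(y+.5)/6-.5+135) for x,y in L]
cs=lambda L:[((x-425+.5)/5-.5+285,(y+.5)/5-.5+155) for x,y in L]
print('tip tri',tri(t,ct([(174,456),(277,452)]),s,cs([(715,220),(770,184)])).round(4))
print('stack back tri',tri(t,ct([(156,90),(170,337)]),s,cs([(514,60),(607,122)])).round(4))
e=onz(t,ct([(174,456),(277,452),(168,362),(268,358)]),.037);print('tip z.037',e.round(4))
k=onz(t,ct([(156,90),(258,90),(272,334),(170,337)]),.061);print('stack z.061',k.round(4),k.mean(0))
def yaw(p,q): v=p-q;return np.degrees(np.arctan2(v[1],v[0]))
print('yaw',yaw(e[2],e[0]),yaw(e[3],e[1]),yaw(k[0],k[3]),yaw(k[1],k[2]))
print('lens',np.linalg.norm(e[0]-e[1]),np.linalg.norm(k[0]-k[3]),np.linalg.norm(k[1]-k[2]))
b=onz(t,[[420,202],[396,237],[452,278],[476,242]],.024)
print('board',b.mean(0),[np.linalg.norm(b[i]-b[i-1]) for i in range(4)],yaw(b[3],b[0]),yaw(b[2],b[1]))
h=cv2.cvtColor(t['frame'],cv2.COLOR_BGR2HSV);m=cv2.inRange(h,(65,90,60),(90,255,255))
m[:195]=0
c=max(cv2.findContours(m,cv2.RETR_EXTERNAL,cv2.CHAIN_APPROX_NONE)[0],key=cv2.contourArea)
w=onz(t,c.reshape(-1,2),.024)[:,:2]*1000
r=cv2.minAreaRect(w.astype(np.float32));print(r)
# scene: left board corner / bottom corner
g=s['frame'][165:205,370:440];cv2.imwrite('pics/bs.png',cv2.resize(g,None,fx=8,fy=8,interpolation=cv2.INTER_CUBIC))
q=manip.state();from scipy.spatial.transform import Rotation as R
w_,x,y,z=q['tool_rot'];M=R.from_quat([x,y,z,w_]).as_matrix();print(M.round(3))
```

```text
tip tri [[ 0.5004  0.0029  0.0299  0.0009]
 [ 0.5005 -0.0383  0.0311  0.0008]]
stack back tri [[0.6368 0.0033 0.069  0.0101]
 [0.5494 0.0109 0.0673 0.0183]]
tip z.037 [[ 0.4993  0.0032  0.037 ]
 [ 0.4995 -0.0379  0.037 ]
 [ 0.5372  0.004   0.037 ]
 [ 0.5376 -0.0361  0.037 ]]
stack z.061 [[ 0.6431  0.0058  0.061 ]
 [ 0.6417 -0.0347  0.061 ]
 [ 0.5433 -0.0353  0.061 ]
 [ 0.5434  0.0046  0.061 ]] [ 0.59284643 -0.01486602  0.061     ]
yaw 1.1574144765883847 2.610253634089637 0.690813563487729 0.35704276654942435
lens 0.04106700605255558 0.09970103996294599 0.0984335071806402
board [ 0.4243812  -0.19254978  0.024     ] [np.float64(0.16377109761790068), np.float64(0.10421059983118817), np.float64(0.16308934822019114), np.float64(0.10493364042811666)] -128.21110341653204 -128.4679402421972
((424.9245910644531, -192.91949462890625), (168.10546875, 108.77562713623047), 50.87504196166992)
[[ 0.321 -0.947 -0.   ]
 [-0.947 -0.321  0.002]
 [-0.002 -0.    -1.   ]]
```

View pics/bs.png

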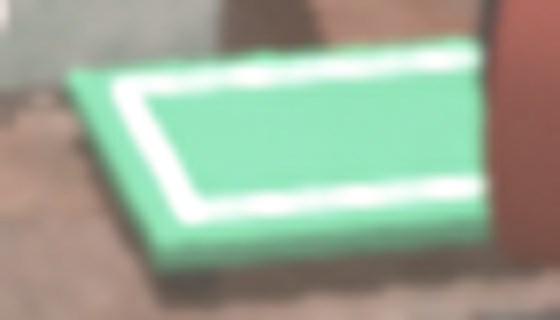

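The scene crop shows the board's left corner at crop (68,73) and the near corner at (160,250). Results:
- **Blank tip centre:** (0.4995, -0.0173), yaw about 1°. The triangulated height is 0.030–0.037, against 0.037 from the text.
- **Board:** centre about (0.4247, -0.1928), long axis at 51.3°.

I'll swing in close to the robot.

```bash
python3 -m pendant '[[[0,0,0,0.04,0.16,0,1],[0,0,0,0.04,0.16,0,1],[0,0,0,0.04,0.16,0,1],[0,0,0,0.04,0.16,0,1],[0,0,0,0.04,0.16,0,1],[0,0,0,0.04,0.16,0,1],[0,0,0,0.04,0.16,0,1],[0,0,-0.014,0.08,0.168,0,1],[0,0,-0.014,0.08,0.168,0,1],[0,0,-0.014,0.08,0.168,0,1],[0,0,-0.014,0.08,0.168,0,1],[0,0,-0.014,0.08,0.168,0,1],[0,0,-0.014,0.08,0.168,0,1],[0,0,-0.014,0.08,0.168,0,1],[0,0,0,0,0,0,1]]]'
python3 - <<'E'
from h import *
import pickle
D=pickle.load(open('d0.pkl','rb'));t,s=D['top'],D['scene']
f=lambda x,y:((x+.5)/8-.5+370,(y+.5)/8-.5+165)
print(tri(t,[(420,202),(396,237)],s,[f(68,73),f(160,248)]).round(4))
E
```

```text
time: 1.98
tool_pos: [0.4108, -0.0155, 0.2308]
tool_rot: [0.0, 0.716, -0.698, -0.001]
contact_force: [-0.1, -0.8, 0.3]
gripper_width: 1.0
[[ 0.5169 -0.1598  0.0239  0.0009]
 [ 0.4349 -0.0971  0.0187  0.0025]]
```

```bash
python3 -m pendant '[[[0,0,0,0.105,0,-0.13,1],[0,0,0,0.105,0,-0.13,1],[0,0,0,0.105,-0.002,-0.13,1],[0,0,0,0.102,-0.004,-0.13,1],[0,0,0,0,0,-0.1,1],[0,0,0,0,0,-0.06,1],[0,0,0,0,0,0,1]]]'
python3 - <<'E'
from h import *
a=grab('scene');b=grab('top')
A=cv2.resize(a['frame'][130:220,270:370],None,fx=5,fy=5,interpolation=cv2.INTER_CUBIC)
B=cv2.resize(b['frame'][130:230,325:385],None,fx=4.5,fy=4.5,interpolation=cv2.INTER_CUBIC)
o=np.zeros((450,800,3),np.uint8);o[:450,:500]=A;o[:450,505:775]=B;cv2.imwrite('pics/pre.png',o)
E
```

```text
time: 2.85
tool_pos: [0.5136, -0.0199, 0.0601]
tool_rot: [0.001, 0.713, -0.701, -0.001]
contact_force: [0.2, 0.2, 0.0]
gripper_width: 1.001
```

View pics/pre.png

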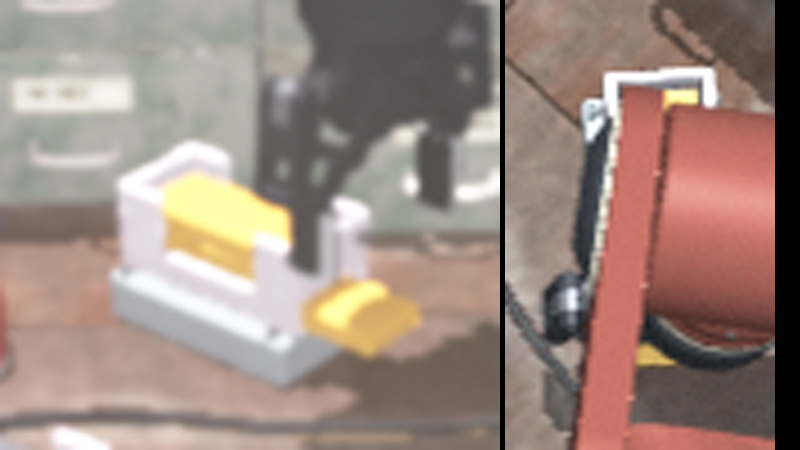

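The fingers stand astride the tip: the near finger ends at crop (308,265), ahead of the front plate. Next I descend and close.

```bash
python3 -m pendant '[[[0,0,0,0,0.01,-0.076,1],[0,0,0,0,0,-0.076,1],[0,0,0,0,0,0,1],[0,0,0,0,0,0,0],[0,0,0,0,0,0,0],[0,0,0,0,0,0,0],[0,0,0,0,0,0,0],[0,0,0,0,0,0,0],[0,0,0,0,0,0,0]]]'
python3 - <<'E'
from h import *
a=grab('scene');q=manip.state();print(q['tool_pos'],q['contact_force'],q['ft_torque'],q['gripper_width'])
cv2.imwrite('pics/grip.png',cv2.resize(a['frame'][150:220,270:370],None,fx=6,fy=6,interpolation=cv2.INTER_CUBIC))
E
```

```text
time: 4.08
tool_pos: [0.5155, -0.0171, 0.0244]
tool_rot: [-0.0, 0.714, -0.7, 0.001]
contact_force: [-2.0, 0.7, 4.5]
gripper_width: 0.444
[ 0.51553686 -0.01702431  0.02438231] [-1.21259032  0.61731563  5.2260534 ] [-0.02082847  0.38163802  0.02385183] 0.449750701553208
```

View pics/grip.png

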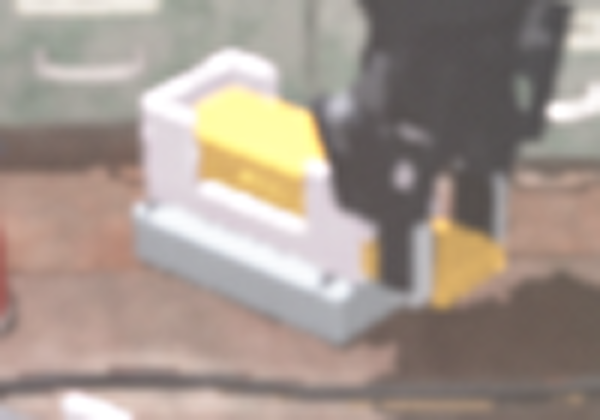

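The fingers hold the tip at width 0.45, about 38 mm. Next I draw it straight out.

```bash
python3 -m pendant '[[[0,0,0,-0.04,-0.001,0,0],[0,0,0,-0.04,-0.001,0,0],[0,0,0,-0.04,-0.001,0,0]]]'; python3 -m pendant '[[[0,0,0,-0.05,-0.001,0,0],[0,0,0,-0.05,-0.001,0,0],[0,0,0,-0.05,-0.001,0,0],[0,0,0,-0.05,-0.001,0,0],[0,0,0,-0.05,-0.001,0,0],[0,0,0,-0.05,-0.001,0,0],[0,0,0,-0.05,-0.001,0,0],[0,0,0,-0.05,-0.001,0,0],[0,0,0,0,0,0,0],[0,0,0,0,0,0,0]]]'
python3 - <<'E'
from h import *
a=grab('scene');b=grab('top')
A=cv2.resize(a['frame'][140:230,280:400],None,fx=4,fy=4,interpolation=cv2.INTER_CUBIC)
B=cv2.resize(b['frame'][130:290,315:395],None,fx=3.6,fy=3.6,interpolation=cv2.INTER_CUBIC)
o=np.zeros((580,800,3),np.uint8);o[:360,:480]=A;o[:576,490:778]=B;cv2.imwrite('pics/out.png',o)
E
```

```text
time: 4.5
tool_pos: [0.4874, -0.018, 0.0244]
tool_rot: [-0.003, 0.714, -0.701, 0.003]
contact_force: [6.9, 0.4, -2.8]
gripper_width: 0.45
time: 5.75
tool_pos: [0.3851, -0.0197, 0.0235]
tool_rot: [-0.0, 0.714, -0.7, 0.0]
contact_force: [-0.4, -0.1, -2.7]
gripper_width: 0.45
```

View pics/out.png

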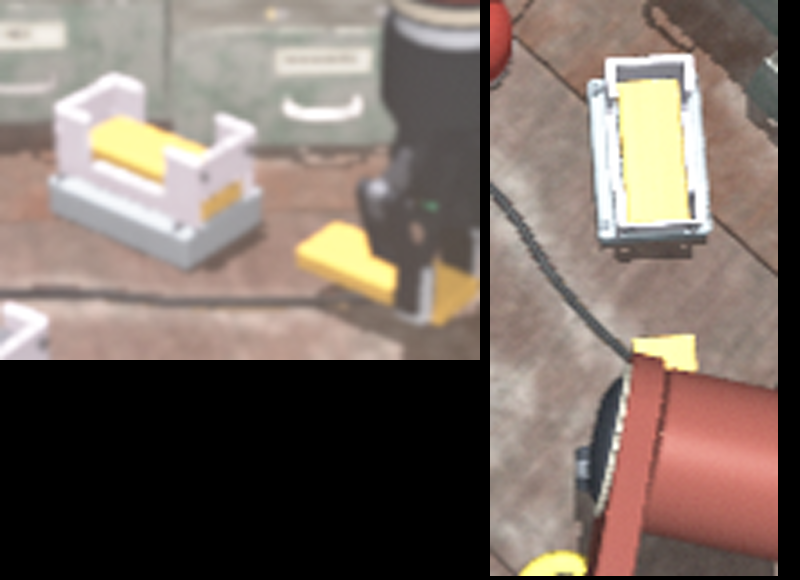

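The blank is out (far end at top crop (635–695,337)) and the two upper blanks have dropped: only one edge shows in the slot, and the top face now sits low in the plates. I'll lift and work out the placing shift.

```bash
python3 -m pendant '[[[0,0,0,0,0,0.1,0],[0,0,0,0,0,0.1,0],[0,0,0,0,0,0.1,0],[0,0,0,0,0,0,0]]]'
python3 - <<'E'
from h import *
import pickle
from scipy.spatial.transform import Rotation as R
t=pickle.load(open('d0.pkl','rb'))['top']
f=lambda x,y:((x-490+.5)/3.6-.5+315,(y+.5)/3.6-.5+130)
e=onz(t,[f(635,338),f(695,335)],.037);print(e)
q=manip.state();p=q['tool_pos'];w,x,y,z=q['tool_rot'];m=R.from_quat([x,y,z,w]).as_matrix()
ty=np.degrees(np.arctan2(m[1,0],m[0,0]));print(p,ty,m[:,2],q['gripper_width'])
d=e[:,0].mean()-.05-.3851;print('offset',d)
a=np.radians(51.3);C=np.array([.4247,-.1928])-.005*np.array([np.sin(a),-np.cos(a)])
T=C-d*np.array([np.cos(a),np.sin(a)]);print('T',T,'units',(T-p[:2])/.25,'turn',(51.3-90-ty)/180)
E
```

```text
time: 6.35
tool_pos: [0.3869, -0.0201, 0.1006]
tool_rot: [-0.001, 0.714, -0.7, 0.002]
contact_force: [0.2, -0.6, -3.9]
gripper_width: 0.447
[[ 0.46816534  0.0013682   0.037     ]
 [ 0.46888134 -0.03834185  0.037     ]]
[ 0.38692033 -0.02010307  0.10055575] -88.91069642408642 [ 0.00507761 -0.00123007 -0.99998635] 0.4466861212337018
offset 0.03342333804862424
T [ 0.39990015 -0.21575838] units [ 0.05191927 -0.78262121] turn 0.27894831346714677
```

```bash
python3 -m pendant '[[[0,0,0.035,0.0065,-0.098,0,0],[0,0,0.035,0.0065,-0.098,0,0],[0,0,0.035,0.0065,-0.098,0,0],[0,0,0.035,0.0065,-0.098,0,0],[0,0,0.035,0.0065,-0.098,0,0],[0,0,0.035,0.0065,-0.098,0,0],[0,0,0.035,0.0065,-0.098,0,0],[0,0,0.034,0.0065,-0.098,0,0],[0,0,0,0,0,0,0],[0,0,0,0,0,-0.12,0],[0,0,0,0,0,-0.08,0],[0,0,0,0,0,0,0]]]'
python3 - <<'E'
from h import *
q=manip.state();print(q['tool_pos'],q['contact_force'])
a=grab('scene');b=grab('top')
A=cv2.resize(a['frame'][130:220,340:460],None,fx=4,fy=4,interpolation=cv2.INTER_CUBIC)
B=cv2.resize(b['frame'][180:300,380:490],None,fx=2.8,fy=2.8,interpolation=cv2.INTER_CUBIC)
o=np.zeros((360,800,3),np.uint8);o[:360,:480]=A;o[:336,490:798]=B;cv2.imwrite('pics/over.png',o)
E
```

```text
time: 7.85
tool_pos: [0.396, -0.2134, 0.0455]
tool_rot: [-0.001, 0.943, -0.332, -0.003]
contact_force: [0.6, -0.7, -1.9]
gripper_width: 0.445
[ 0.39597287 -0.21344137  0.04549487] [ 0.56256846 -0.66918092 -1.93761768]
```

View pics/over.png

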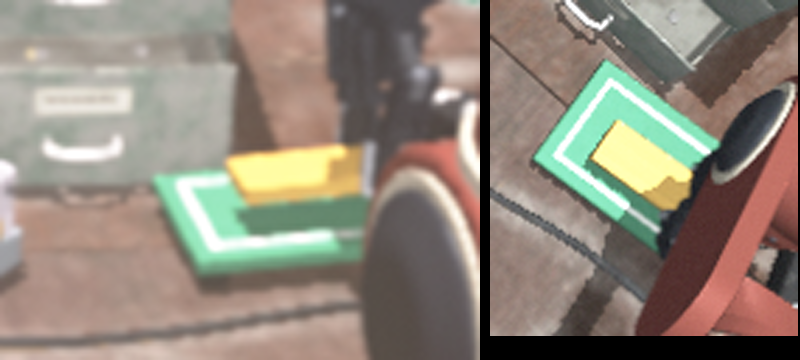

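The blank hangs level over the board, lengthwise along it, with its far corners at top crop (590,158) and (617,122), inside the outline. I'll add a small correction and lower.

```bash
python3 -m pendant '[[[0,0,0,0.008,-0.006,-0.04,0],[0,0,0,0.004,-0.002,-0.03,0],[0,0,0,0,0,-0.012,0],[0,0,0,0,0,0,0],[0,0,0,0,0,0,0]]]'
```

```text
time: 8.57
tool_pos: [0.401, -0.2178, 0.028]
tool_rot: [0.0, 0.944, -0.331, 0.0]
contact_force: [-0.7, 0.7, -2.4]
gripper_width: 0.447
```

```bash
python3 -m pendant '[[[0,0,0,0,0,-0.008,0],[0,0,0,0,0,-0.006,0],[0,0,0,0,0,0,0],[0,0,0,0,0,0,0]]]'
```

```text
time: 9.07
tool_pos: [0.4009, -0.2177, 0.0243]
tool_rot: [-0.0, 0.944, -0.331, 0.0]
contact_force: [0.6, -0.2, -1.7]
gripper_width: 0.449
```

```bash
python3 -m pendant '[[[0,0,0,0,0,0,0.7],[0,0,0,0,0,0,0.7],[0,0,0,0,0,0,0.7],[0,0,0,0,0,0,0.7],[0,0,0,0,0,0.06,0.7],[0,0,0,0,0,0.12,0.7],[0,0,0,0,0,0.16,0.7],[0,0,0,0,0,0.16,0.7],[0,0,0,0,0,0.16,0.7],[0,0,0,0,0,0.16,0.7],[0,0,0,-0.12,-0.12,0,0.7],[0,0,0,-0.12,-0.12,0,0.7],[0,0,0,-0.12,-0.12,0,0.7],[0,0,0,-0.12,-0.12,0,0.7],[0,0,0,-0.04,-0.16,0,0.7],[0,0,0,-0.04,-0.16,0,0.7],[0,0,0,-0.04,-0.16,0,0.7],[0,0,0,-0.04,-0.16,0,0.7],[0,0,0,0,0,0,0.7]]]'
python3 - <<'E'
from h import *
a=grab('scene');b=grab('top')
A=cv2.resize(a['frame'][140:220,280:450],None,fx=2.8,fy=2.8,interpolation=cv2.INTER_CUBIC)
B=cv2.resize(b['frame'][130:290,335:485],None,fx=2,fy=2,interpolation=cv2.INTER_CUBIC)
o=np.zeros((340,800,3),np.uint8);o[:224,:476]=A;o[:320,490:790]=B;cv2.imwrite('pics/end.png',o)
h=cv2.cvtColor(b['frame'],cv2.COLOR_BGR2HSV);m=cv2.inRange(h,(18,60,90),(35,255,255))
for c in cv2.findContours(m,cv2.RETR_EXTERNAL,cv2.CHAIN_APPROX_NONE)[0]:
    if cv2.contourArea(c)<300: continue
    for z in(.036,.049):
        r=cv2.minAreaRect((onz(b,c.reshape(-1,2),z)[:,:2]*1000).astype(np.float32));print(z,np.round(r[0],1),np.round(r[1],1),r[2])
E
```

```text
time: 11.45
tool_pos: [0.24, -0.4994, 0.2301]
tool_rot: [0.0, 0.943, -0.332, 0.0]
contact_force: [-0.4, 1.2, -0.5]
gripper_width: 0.699
0.036 [298.2  54.2] [69.8 67.6] 37.482200622558594
0.049 [299.5  54.5] [68.8 66.7] 37.48223876953125
0.036 [ 421.6 -189.9] [100.6  41.4] 52.116493225097656
0.049 [ 421.1 -186.2] [99.2 40.8] 52.11648178100586
0.036 [595.3 -15.9] [97.5 42.6] 1.8161989450454712
0.049 [592.5 -14.7] [96.1 42. ] 1.8162007331848145
```

View pics/end.png

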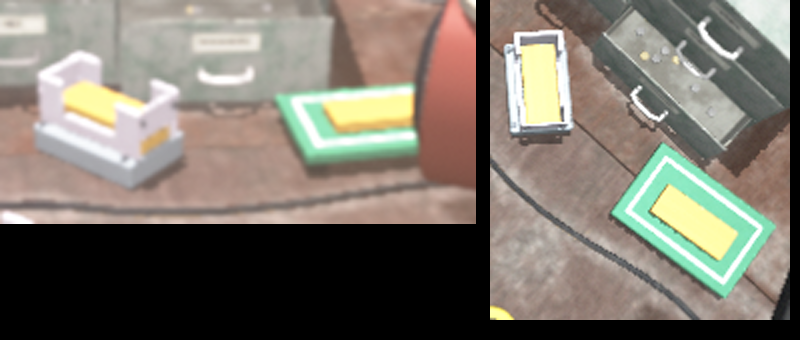

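The blank lies flat inside the outline, at top crop (694,222). It is about 4 mm and 1° from the board's centre and axis. The other two blanks sit low in the magazine, and the arm is clear.

```bash
python3 -c "
from plant import manip
print(manip.job_done())"
```

```text
the job is handed in; nothing more can be done
None
```

I drew the bottom brass blank straight out of its magazine (about 130 mm, with under 10 N shown at the two readings taken). I then laid it on the green board and handed the job in at about 11.5 s; no verdict was reported.

**Final check from the top camera:**
- **Blank on the board:** its centre is at (0.422, -0.190) and the board's at (0.425, -0.193), so about 4 mm apart. Its length is about 1° off the board's axis, and it is inside the white outline.
- **Other two brass blanks:** they look flat and dropped by one thickness, with their centre at (0.593, -0.015). I judged the drop from the pictures and did not triangulate the final heights.
- **Arm:** retracted and touching nothing.

**Checks that disagreed:** two first height measurements came out off the text's values.
- **Blank's free end:** its top triangulated at 30–31 mm, where the text implies 37 mm.
- **Board's near corner:** it came out at 19 mm against 24 mm, though its far corner agreed at 23.9 mm.

My edge picks in the scene picture were coarse. I went by the text's heights, and the grasp and placing went as expected.

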